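# Roll the grinding jar up the loading ramp onto the jar mill

### The arm

A 6-joint arm with a two-finger parallel gripper is mounted at the origin on the work surface. World frame = base frame: x ahead of the robot, y to its left, z up, the work surface at z = 0. Lengths are in m, angles in rad, forces in N, time in s.
With the tool pointing down it reaches from about 0.375 to 0.975 m from the base axis. Payload 3.8 kg.
Tool frame: the origin (TCP) lies midway between the tips of the shut fingers; the grasp point (between the pads) lies 19 mm behind it; z points along the fingers, y is the line along which they close (so a half turn about z gives the same grasp; the last joint's range is limited). The gripper opens to 85 mm and grips with 20 to 120 N. Pads are 22 mm wide; open, the fingers measure 114 mm over their backs; the gripper's body (76 mm by 85 mm) begins 54 mm behind the grasp point. The pads swing forward as they close: fully open they stand 13 mm farther back than shut.
Start: joints at [-0.037, 0.264, 1.604, -0, 1.274, -0.037], TCP at [0.675, -0, 0.231] pointing down, gripper open.
Joint ranges: [-2.63, 2.63], [-0.94, 2.18], [0.31, 2.57], [-1.31, 4.45], [0, 2.66], [-2.55, 2.55]. Speed limits (rad/s): [2.57, 2.57, 3.14, 3.14, 3.14, 3.14].

### API

Orientations are given as a rotation vector (axis times angle).
In Python, from workcell import bot gives the robot as it stands.
- The arm moves only by the tool step_arm, never from a script. Its argument "motion" is a list of rows, each a list of 5 numbers: the finger opening in cm, from 0 to 8.54, then the shift along the tool's x, y, z in cm, then the turn about the tool's z in degrees. In form: [[claw, dx, dy, dz, twist], ...]. A call has 1 to 20 rows; each row is the pose to reach, as a shift and turn from the pose commanded when the call began, along the tool's axes at that moment; what a row does not reach only later rows make up. A row lasts 1/10 s, in which the tool goes at most 50 mm and 8.59 degrees, less where a joint would pass 70% of its speed; a pose out of reach is approached as far as the arm can. A call with a gripper value outside its range is refused whole. The fingers move at their own pace and stop on an object; "force" is the grip in N (left out, the last holds). Time passes only in rows, so rows that repeat a pose let the fingers close. It gives the time, the measured TCP pose, the force, the opening and the grip force at its end, in the units of the state.
- bot.read_state(): the state, without advancing time (a new reading comes with each control period).
- bot.read_camera(name): name is "scene" or "side" or "wrist"; returns (picture, depth): 400x640x3 uint8, red, green, blue; 400x640 float32, m along the optical axis (not along the pixel's ray), 0 where there is no reading.
- bot.calibration(name): a dict with "mtx" (3x3 intrinsics, pixels), "origin" and "orientation" of the camera in the world; the wrist camera has in their place "T_tool_cam" (4x4, takes a point from camera to tool coordinates, whose origin is the TCP and whose axes are the flange's). Camera axes: x right, y up, looking along -z (the intrinsics and any distortion apply to the point x, -y, -z); pixel columns grow to the right and rows downward; lengths in m; the calibration is good to about 2 mm. The wrist camera is an equidistant fisheye: a pixel r from the principal point sees the ray r / f radians off the axis. A picture is of the moment at which its call begins: read the wrist's pose just before it. calibration takes no time and is no camera call.
- bot.finish_job(): hands the job in; it is judged then, once.
The state is a dict: "time": time; "q": joint angles; "joint_vel": joint speeds; "joint_torque": joint torques, N m; "tool_pos": TCP position; "tcp_rot": TCP orientation; "wrist_force": force on the tool from outside, world axes, zero at the start; "torque": the same for the moment, N m; "width": opening from 0.0 (shut) to 1.0 (fully open); "grip_force": force on a finger pad.
Only numpy, scipy, OpenCV 4.12 (cv2) and the standard library are available. Lean on these libraries where they do the work, as an engineer would, in place of code of your own. Each camera call takes 0.05 s, during which the arm holds its last target. There are 200 camera calls.

### The job

Load the jar mill: with your fingertips spread along the back of the white grinding jar that lies on the bench before the loading ramp, roll it up the ramp, over the front roller, until it drops into the trough between the two rubber rollers and the back roller stops it, and leave it lying there square and still. Keep your fingers on it all the way up so that it never runs back down, and do not lift it off the bench or ramp. Leave the bottle, sieve and crucible where they are.

Things in the scene. Friction and masses are not known exactly. Their poses are not given: they have to be found in the camera images.
- mill: Bench jar mill with loading ramp, fixed. Origin: on the bench, midway under its two rollers. x: level, the way to push, up the ramp; y: along the rollers; z up. In its frame, mm: white motor housing x 66 to 191, 212 wide, 114 high; black rubber stop buffer before it, face at x 57, heights 77 to 103; grey bearing plates at y +-100, x -62 to 66, 58 high.
- ramp_foot (a point): Middle of the ramp's lower edge, flush with the bench (mill x -344, z 0). The ramp is a straight stainless sheet, 10 degrees, 174 wide between low side flanges (inner faces at mill y +-87, 18 above the ramp) whose mouth flares out a little at the foot. Axes as the mill's.
- ramp_top (a point): Middle of the ramp's upper edge (mill x -39, 54 high). Its plane runs on without a step into the front roller (axis at mill x -36, 36 high; back roller axis at x +36, 36 high; both rubber, radius 18, 180 long; front one geared to the motor and stiff to turn, back one turns easily).
- trough (a point): Where the centre of the jar is when it lies on both rollers (mill x 0, 88 high). Over the front roller (mill x -36) its centre is 99 high; past that it drops by itself 11 mm into the trough, 12 mm short of the buffer. Axes as the mill's.
- jar_center (a point): Centre of the white nylon grinding jar, a cylinder on its side: diameter 90, body 120 long, about 0.9 kg; grey screw cap, diameter 74, adds 12 at its +y end. y: the jar's axis; x, z turn as it rolls. Starts on the bench, 31 to 76 before the ramp foot, within 0.12 rad of square to the ramp at mill y -12 to 0 (jar and cap centred on the ramp). Smooth, slips on the fingers (friction 0.3 to 0.45), rolls freely and runs back if let go.
- sample_bottle: Bystander: white sample bottle with black cap, diameter 54, 85 high, standing; origin at the centre of its underside.
- sieve: Bystander: round brass test sieve, diameter about 106, 40 high, lying flat; origin at the centre of its underside.
- crucible: Bystander: small white ceramic crucible, diameter 44, 40 high, standing; origin at the centre of its underside.
Things that resemble listed ones, but are neither listed nor needed, are in the scene too. What is meant by the part that bears jar_center is not green or yellow, and is the larger of those in its own colour.

How it is judged:
By the outcome, as a careful person would: the job done as asked, in the order asked, and still so for the second after the job is handed in, with the robot touching nothing.
It also fails if it takes over 40 s, if anything falls off the work surface, if the arm or the gripper's body presses on something with over 40 N, if the wrist force passes 120 N, or if a joint passes its speed limit or range.

## Working session

There is one attempt and no reset: what is moved stays moved. The work goes in short steps, Python scripts to look and compute and a tool call to move; the robot and the scene stay as the last step left them, time stands still between calls to the robot, and variables do not carry over. Pictures are saved under pics/ and viewed, at most 10 in all, crops included, and the job is handed in when it is done.

Besides the shell and the picture viewer there is one more tool, called after "Call:" by a JSON object that holds its "name" and its "arguments", one argument or row to a line. step_arm: Moves the arm, as the interface text tells. Its arguments: {"type":"object","properties":{"motion":{"type":"array","items":{"type":"array","items":{"type":"number"}}},"force":{"type":"number"}},"required":["motion"]}

```bash
mkdir -p pics; cat > h.py <<'E'
import numpy as np, cv2
from scipy.spatial.transform import Rotation as R
from workcell import bot
def cam(name):
    c=bot.calibration(name); o=np.array(c["orientation"]) 
    M=o if o.shape==(3,3) else R.from_rotvec(o).as_matrix() if o.shape==(3,) else None
    return np.array(c["mtx"]),np.array(c["origin"]),M,c
def world(name,depth):
    K,t,M,_=cam(name); v,u=np.mgrid[:400,:640]
    P=np.stack([(u-K[0,2])/K[0,0]*depth,-(v-K[1,2])/K[1,1]*depth,-depth],-1)
    W=P@M.T+t; W[depth==0]=np.nan; return W
E
python3 - <<'E'
from h import *
for n in("scene","side"):
    print({k:np.round(v,3) if not isinstance(v,(str,dict)) else v for k,v in bot.calibration(n).items()})
    p,d=bot.read_camera(n); np.savez(n,p=p,d=d); cv2.imwrite(f"pics/{n}0.png",p[:,:,::-1])
    print((d>0).mean())
print(bot.read_state())
E
```

```text
{'mtx': array([[515.649,   0.   , 327.273],
       [  0.   , 515.649, 193.159],
       [  0.   ,   0.   ,   1.   ]]), 'origin': array([ 0.94 , -0.646,  1.017]), 'orientation': array([0.62 , 0.17 , 0.554])}
0.99601953125
{'mtx': array([[488.244,   0.   , 317.154],
       [  0.   , 488.244, 191.175],
       [  0.   ,   0.   ,   1.   ]]), 'origin': array([0.556, 0.636, 0.922]), 'orientation': array([ 0.026, -1.069, -2.855])}
0.99616796875
{'time': 0.1, 'q': array([-3.69070378e-02,  2.64699367e-01,  1.60526477e+00,  7.39648038e-06,
        1.27371375e+00, -3.69047527e-02]), 'joint_vel': array([ 1.22245803e-03, -3.09747272e-03, -4.03497126e-03, -8.18887470e-04,
       -2.88791742e-05, -1.83011254e-04]), 'joint_torque': array([ 2.96398039e-04, -5.16707003e+01, -3.68589377e+01,  1.30520286e-05,
        6.22219843e-03,  5.24967299e-05]), 'tool_pos': array([6.74321892e-01, 2.08993192e-05, 2.30057251e-01]), 'tcp_rot': array([-2.22036209e+00, -2.22035219e+00,  2.21985196e-03]), 'wrist_force': array([ 0.38162702,  0.58310844, -0.31593954]), 'torque': array([-0.02843458, -0.03559368,  0.01040801]), 'grip_force': 0.0, 'width': 1.0004678103652969}
```

View pics/scene0.png

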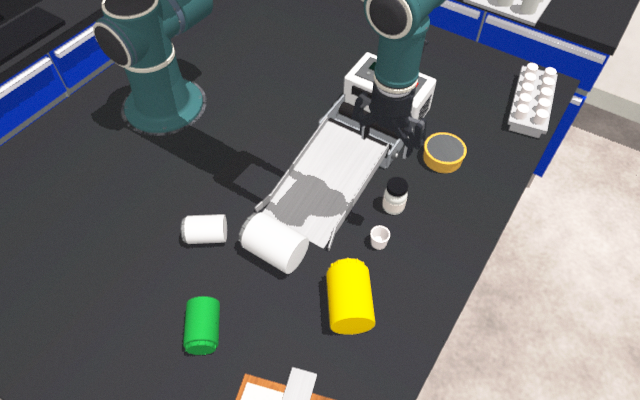

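View pics/side0.png

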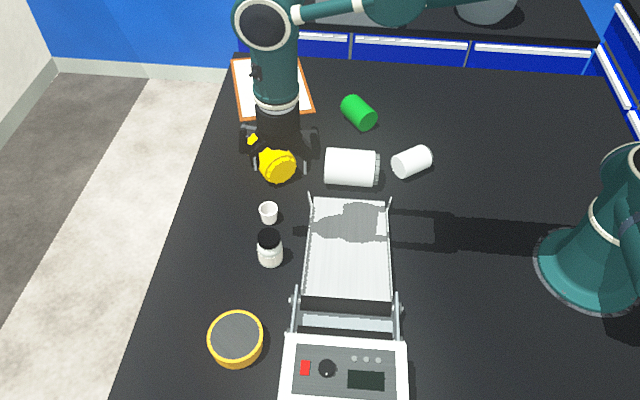

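The scene view shows the white jar at about (275,243), before the ramp foot, with its cap towards the robot. The mill housing is at (390,95). In the side view the jar is at (352,167), the ramp runs from (348,200) to (347,305), and the housing is at (345,370). The push direction is roughly world +y.

```bash
python3 - <<'E'
from h import *
pts={}
for n in("scene","side"):
    z=np.load(n+".npz"); W=world(n,z["d"]); p=z["p"].astype(int); pts[n]=(W,p)
    g=(W[...,2]>.108)&(W[...,2]<.122)&(p.min(-1)>120)
    if n=="side": g[:300]=0
    else: g[:, :330]=0; g[140:]=0
    q=W[g]; r=cv2.minAreaRect((q[:,:2]*1000).astype(np.float32)); print(n,"housing top",len(q),r,np.median(q[:,2]))
    print(cv2.boxPoints(r).round(0).tolist())
    # bench height
    b=(abs(W[...,2])<.01)&(p.max(-1)<60); print("bench z",np.median(W[b][:,2]))
    # jar
    box=(slice(205,280),slice(235,312)) if n=="scene" else (slice(140,193),slice(318,384))
    w=W[box]; pp=p[box]; m=(pp.min(-1)>90)&(w[...,2]>.05)&(w[...,2]<.12)
    q=w[m]; r=cv2.minAreaRect((q[:,:2]*1000).astype(np.float32)); print("jar",len(q),r,np.nanmax(q[:,2]))
    t=q[q[:,2]>.082]; print("top strip",t[:,:2].mean(0)); 
    u,s,v=np.linalg.svd(t[:,:2]-t[:,:2].mean(0),full_matrices=False); print(v[0],"ang",np.degrees(np.arctan2(v[0,1],v[0,0])))
# ramp from side: light points between jar and mill
W,p=pts["side"]
for v in range(195,310,6):
    row=W[v]; m=(p[v].min(-1)>60)&(row[:,2]>0.0)&(np.arange(640)>295)&(np.arange(640)<405)
    i=np.where(m)[0]
    if len(i): print(v,i[0],i[-1],row[i[0]].round(3),row[i[-1]].round(3),row[(i[0]+i[-1])//2].round(3))
E
```

```text
scene housing top 1017 ((526.6087646484375, 322.614990234375), (211.6586151123047, 128.38829040527344), 1.2503242492675781) 0.11304639395535665
[[419.0, 384.0], [422.0, 256.0], [634.0, 261.0], [631.0, 389.0]]
bench z -0.0010791456499343877
jar 2297 ((534.9873046875, -215.78897094726562), (133.3252410888672, 87.50659942626953), 0.10951953381299973) 0.0937445415764907
top strip [ 0.54209625 -0.21530408]
[ 0.99994992 -0.0100083 ] ang -0.5734428210150587
side housing top 6614 ((525.9559936523438, 321.47882080078125), (211.7256622314453, 115.53083038330078), 1.2958307266235352) 0.1167252278175529
[[419.0, 377.0], [421.0, 261.0], [633.0, 266.0], [630.0, 382.0]]
bench z 0.000255983721031694
jar 1584 ((533.6781616210938, -203.92941284179688), (82.64147186279297, 131.7965850830078), 89.6413803100586) 0.09451122003216339
top strip [ 0.5378013  -0.20599257]
[-0.99999506  0.00314317] ang 179.81990957508785
195 297 403 [ 0.663 -0.144  0.002] [ 0.401 -0.173  0.001] [ 0.533 -0.159 -0.   ]
201 296 404 [ 0.664 -0.125  0.001] [ 0.399 -0.154  0.001] [ 0.532 -0.136  0.005]
207 297 404 [ 0.659 -0.107  0.
[... 622 characters left out ...]
0.031 0.   ] [0.403 0.007 0.002] [0.525 0.041 0.034]
261 302 402 [0.629 0.046 0.002] [0.408 0.023 0.001] [0.52  0.056 0.034]
267 296 404 [0.641 0.064 0.002] [0.404 0.039 0.002] [0.524 0.074 0.037]
273 296 404 [0.639 0.078 0.002] [0.404 0.053 0.001] [0.523 0.091 0.042]
279 297 404 [0.635 0.092 0.001] [0.404 0.068 0.   ] [0.523 0.107 0.044]
285 296 404 [0.63  0.14  0.058] [0.405 0.084 0.001] [0.522 0.122 0.046]
291 296 404 [0.629 0.153 0.057] [0.405 0.1   0.004] [0.521 0.139 0.051]
297 296 400 [0.627 0.168 0.06 ] [0.414 0.114 0.001] [0.525 0.154 0.053]
303 296 401 [0.625 0.18  0.058] [0.419 0.153 0.048] [0.524 0.167 0.054]
309 296 404 [0.625 0.186 0.045] [0.406 0.141 0.001] [0.519 0.176 0.046]
```

Call:
{"name": "step_arm", "arguments": {
  "motion": [
    [8.54,-5,-2.1,0,-1.25],
    [8.54,-9,-3.8,0,-1.25],
    [8.54,-13,-5.5,0,-1.25],
    [8.54,-17,-7.2,0,-1.25],
    [8.54,-21,-8.9,0,-1.25],
    [8.54,-25,-10.6,0,-1.25],
    [8.54,-28.5,-12.1,0,-1.25],
    [8.54,-31,-13.15,0,-1.25],
    [8.54,-31,-13.15,4,-1.25],
    [8.54,-31,-13.15,8,-1.25],
    [8.54,-31,-13.15,12,-1.25],
    [8.54,-31,-13.15,16,-1.25],
    [8.54,-31,-13.15,19,-1.25],
    [8.54,-31,-13.15,20.5,-1.25],
    [8.54,-31,-13.15,20.5,-1.25],
    [8.54,-31,-13.15,20.5,-1.25]
  ]
}}

```text
time: 1.7
tool_pos: [0.5442, -0.3104, 0.0272]
tcp_rot: [2.196, 2.245, 0.0]
wrist_force: [1.2, -1.1, 0.2]
width: 1.001
grip_force: 0.0
```

```bash
python3 - <<'E'
from h import *
s=bot.read_state(); T=R.from_rotvec(s["tcp_rot"]).as_matrix(); print(s["time"],s["tool_pos"],T.round(4).tolist(),s["wrist_force"])
ims=[]
for n in("scene","side"):
    p,d=bot.read_camera(n); W=world(n,d); np.savez(n+"1",p=p,d=d)
    c=p[190:330,180:400] if n=="scene" else p[90:230,240:460]
    ims.append(cv2.resize(c,None,fx=1.8,fy=1.8))
cv2.imwrite("pics/pre.png",np.hstack(ims)[:,:,::-1])
E
```

```text
1.7 [ 0.54420164 -0.31043103  0.02715536] [[-0.0219, 0.9998, 0.0009], [0.9998, 0.0219, -0.0006], [-0.0006, 0.0009, -1.0]] [ 1.19702509 -1.0654296   0.15441698]
```

View pics/pre.png

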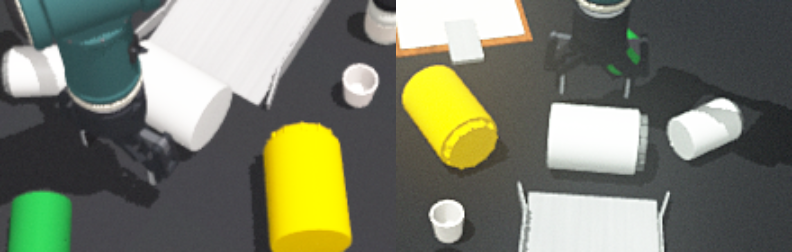

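The side view shows the two fingertips at about (562,88) and (628,88) in the crop, straddling the back of the jar (595,138) squarely and clear of everything. Next I make contact and square it up slowly on the bench.

Call:
{"name": "step_arm", "arguments": {
  "motion": [
    [8.54,1,0,0,0],
    [8.54,2,0,0,0],
    [8.54,2.6,0,0,0],
    [8.54,3,0,0,0],
    [8.54,3.2,0,0,0],
    [8.54,3.4,0,0,0],
    [8.54,3.6,0,0,0],
    [8.54,3.8,0,0,0],
    [8.54,4.0,0,0,0],
    [8.54,4.2,0,0,0],
    [8.54,4.4,0,0,0],
    [8.54,4.6,0,0,0],
    [8.54,4.8,0,0,0],
    [8.54,5.0,0,0,0],
    [8.54,5.2,0,0,0],
    [8.54,5.4,0,0,0],
    [8.54,5.6,0,0,0],
    [8.54,5.8,0,0,0],
    [8.54,6,0,0,0]
  ]
}}

```text
time: 3.7
tool_pos: [0.5422, -0.2498, 0.0263]
tcp_rot: [2.197, 2.246, 0.0]
wrist_force: [-0.3, -0.3, -0.2]
width: 0.998
grip_force: 0.1
```

```bash
cat > look.py <<'E'
import sys; from h import *
s=bot.read_state(); print(s["time"],s["tool_pos"].round(4),s["wrist_force"].round(2))
n="side"; p,d=bot.read_camera(n); W=world(n,d)
T=s["tool_pos"]; yc=T[1]+.056
m=(p.min(-1)>90)&(abs(W[...,0]-.54)<.09)&(abs(W[...,1]-yc)<.075)&(W[...,2]>T[2]+.035)&(W[...,2]<T[2]+.09)&(p.max(-1)-p.min(-1)<60)
nl,l,st,_=cv2.connectedComponentsWithStats(m.astype(np.uint8)); m=l==1+st[1:,4].argmax()
q=W[m]; q=q[np.isfinite(q).all(1)]
r=cv2.minAreaRect((q[:,:2]*1000).astype(np.float32)); print(len(q),r,"zmax",np.percentile(q[:,2],98))
# circle fit in y-z with R=45mm
from scipy.optimize import least_squares
f=lambda c:np.hypot(q[:,1]-c[0]-(q[:,0]-.54)*c[2],q[:,2]-c[1])-.045
o=least_squares(f,[yc,T[2]+.02,0.],loss="soft_l1",f_scale=.002); c=o.x
x=c[0]; print("centre y,z,yaw deg",c[0].round(4),c[1].round(4),np.degrees(c[2]).round(2),"mill x",round((c[0]-.1935)*1000,1),"gap y",c[0]-T[1])
if len(sys.argv)>1:
    y0,x0=[int(a) for a in sys.argv[2:4]]; cv2.imwrite("pics/"+sys.argv[1],cv2.resize(p[y0:y0+180,x0:x0+240],None,fx=2.5,fy=2.5)[:,:,::-1])
E
python3 look.py a1.png 90 230
```

```text
3.7 [ 0.5422 -0.2498  0.0263] [-0.35 -0.28 -0.23]
1442 ((534.3287353515625, -194.41505432128906), (131.60446166992188, 96.42853546142578), 0.33519595861434937) zmax 0.09165705128237472
centre y,z,yaw deg -0.1921 0.0447 0.81 mill x -385.6 gap y 0.0577905241041376
```

Call:
{"name": "step_arm", "arguments": {
  "motion": [
    [8.54,0.3,0,0,0],
    [8.54,0.6,0,0,0],
    [8.54,0.9,0,0,0],
    [8.54,1.2,0,0,0],
    [8.54,1.5,0,0,0],
    [8.54,1.8,0,0,0],
    [8.54,2.1,0,0,0],
    [8.54,2.4,0,0,0],
    [8.54,2.7,0,0,0],
    [8.54,3.0,0,0,0],
    [8.54,3.3,0,0,0],
    [8.54,3.6,0,0,0],
    [8.54,3.9,0,-0.02,0],
    [8.54,4.2,0,-0.07,0],
    [8.54,4.5,0,-0.12,0],
    [8.54,4.8,0,-0.18,0],
    [8.54,5.1,0,-0.23,0],
    [8.54,5.4,0,-0.28,0],
    [8.54,5.7,0,-0.33,0],
    [8.54,6.0,0,-0.39,0]
  ]
}}

```text
time: 5.75
tool_pos: [0.5409, -0.1899, 0.0303]
tcp_rot: [2.197, 2.245, -0.0]
wrist_force: [1.0, -3.6, 2.4]
width: 1.001
grip_force: 2.0
```

```bash
python3 look.py a2.png 90 230
```

```text
5.75 [ 0.5409 -0.1899  0.0303] [ 1.01 -3.57  2.4 ]
1559 ((534.3479614257812, -134.51210021972656), (131.34738159179688, 94.01521301269531), 1.8269320726394653) zmax 0.09482429185329859
centre y,z,yaw deg -0.1333 0.0478 2.2 mill x -326.8 gap y 0.05654774801013501
```

View pics/a2.png

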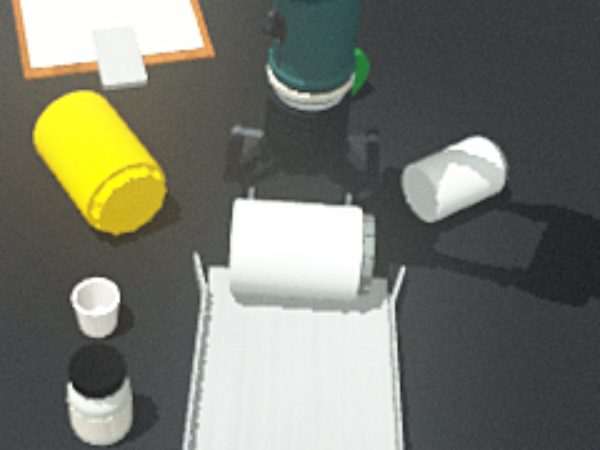

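The jar (297,250) has entered the ramp mouth squarely, with both fingers at (250,195) and (350,195) on its back. I keep going up.

Call:
{"name": "step_arm", "arguments": {
  "motion": [
    [8.54,0.4,0,-0.07,0],
    [8.54,0.8,0,-0.14,0],
    [8.54,1.2,0,-0.21,0],
    [8.54,1.6,0,-0.28,0],
    [8.54,2.0,0,-0.35,0],
    [8.54,2.4,0,-0.42,0],
    [8.54,2.8,0,-0.49,0],
    [8.54,3.2,0,-0.56,0],
    [8.54,3.6,0,-0.63,0],
    [8.54,4.0,0,-0.71,0],
    [8.54,4.4,0,-0.78,0],
    [8.54,4.8,0,-0.85,0],
    [8.54,5.2,0,-0.92,0],
    [8.54,5.6,0,-0.99,0],
    [8.54,6.0,0,-1.06,0],
    [8.54,6.4,0,-1.13,0],
    [8.54,6.8,0,-1.2,0],
    [8.54,7.2,0,-1.27,0],
    [8.54,7.6,0,-1.34,0],
    [8.54,8.0,0,-1.41,0]
  ]
}}

```text
time: 7.8
tool_pos: [0.5391, -0.1097, 0.0443]
tcp_rot: [-2.197, -2.246, 0.0]
wrist_force: [-0.6, -5.0, 2.1]
width: 0.998
grip_force: 2.0
```

```bash
python3 look.py
```

```text
7.8 [ 0.5391 -0.1097  0.0443] [-0.64 -4.99  2.14]
1794 ((531.97216796875, -55.19015884399414), (132.05796813964844, 93.3698501586914), 1.5440679788589478) zmax 0.10895240759858209
centre y,z,yaw deg -0.0532 0.062 2.0 mill x -246.7 gap y 0.05650581892494393
```

Call:
{"name": "step_arm", "arguments": {
  "motion": [
    [8.54,0.4,0,-0.07,0],
    [8.54,0.8,0,-0.14,0],
    [8.54,1.2,0,-0.21,0],
    [8.54,1.6,0,-0.28,0],
    [8.54,2.0,0,-0.35,0],
    [8.54,2.4,0,-0.42,0],
    [8.54,2.8,0,-0.49,0],
    [8.54,3.2,0,-0.56,0],
    [8.54,3.6,0,-0.63,0],
    [8.54,4.0,0,-0.71,0],
    [8.54,4.4,0,-0.78,0],
    [8.54,4.8,0,-0.85,0],
    [8.54,5.2,0,-0.92,0],
    [8.54,5.6,0,-0.99,0],
    [8.54,6.0,0,-1.06,0],
    [8.54,6.4,0,-1.13,0],
    [8.54,6.8,0,-1.2,0],
    [8.54,7.2,0,-1.27,0],
    [8.54,7.6,0,-1.34,0],
    [8.54,8.0,0,-1.41,0]
  ]
}}

```text
time: 9.85
tool_pos: [0.5373, -0.0297, 0.0584]
tcp_rot: [-2.197, -2.245, 0.0]
wrist_force: [0.4, -4.5, 2.0]
width: 1.001
grip_force: 2.0
```

```bash
python3 look.py
```

```text
9.85 [ 0.5373 -0.0297  0.0584] [ 0.38 -4.51  1.95]
2100 ((529.9992065429688, 24.147981643676758), (132.63063049316406, 94.46713256835938), 0.021532291546463966) zmax 0.12319410115896963
centre y,z,yaw deg 0.0266 0.0762 1.82 mill x -166.9 gap y 0.05633498994500956
```

Call:
{"name": "step_arm", "arguments": {
  "motion": [
    [8.54,0.4,0,-0.07,0],
    [8.54,0.8,0,-0.14,0],
    [8.54,1.2,0,-0.21,0],
    [8.54,1.6,0,-0.28,0],
    [8.54,2.0,0,-0.35,0],
    [8.54,2.4,0,-0.42,0],
    [8.54,2.8,0,-0.49,0],
    [8.54,3.2,0,-0.56,0],
    [8.54,3.6,0,-0.63,0],
    [8.54,4.0,0,-0.71,0],
    [8.54,4.4,0,-0.78,0],
    [8.54,4.8,0,-0.85,0],
    [8.54,5.2,0,-0.92,0],
    [8.54,5.6,0,-0.99,0],
    [8.54,6.0,0,-1.06,0],
    [8.54,6.4,0,-1.13,0],
    [8.54,6.8,0,-1.2,0],
    [8.54,7.2,0,-1.27,0],
    [8.54,7.6,0,-1.34,0],
    [8.54,8.0,0,-1.41,0]
  ]
}}

```text
time: 11.9
tool_pos: [0.5356, 0.0502, 0.0725]
tcp_rot: [-2.197, -2.246, 0.0]
wrist_force: [0.2, -4.1, 2.2]
width: 1.0
grip_force: 2.0
```

```bash
python3 look.py a5.png 215 220
```

```text
11.9 [0.5356 0.0502 0.0725] [ 0.15 -4.07  2.18]
2440 ((528.3945922851562, 104.75), (92.06315612792969, 132.921875), 89.85995483398438) zmax 0.13708678161565793
centre y,z,yaw deg 0.1069 0.0904 1.84 mill x -86.6 gap y 0.0566222846256967
```

View pics/a5.png

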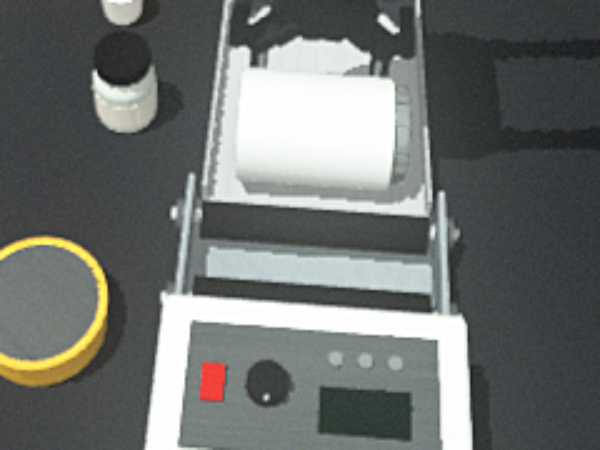

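The jar (320,130) lies square and centred near the ramp top, with the black front roller at (310,215). Now over the crest, slowly, with the fingers following.

Call:
{"name": "step_arm", "arguments": {
  "motion": [
    [8.54,0.4,0,-0.07,0],
    [8.54,0.8,0,-0.14,0],
    [8.54,1.2,0,-0.21,0],
    [8.54,1.6,0,-0.28,0],
    [8.54,2.0,0,-0.35,0],
    [8.54,2.4,0,-0.42,0],
    [8.54,2.8,0,-0.49,0],
    [8.54,3.2,0,-0.56,0],
    [8.54,3.6,0,-0.63,0],
    [8.54,3.9,0,-0.69,0],
    [8.54,4.2,0,-0.74,0],
    [8.54,4.4,0,-0.78,0],
    [8.54,4.6,0,-0.81,0],
    [8.54,4.8,0,-0.85,0],
    [8.54,5.0,0,-0.88,0],
    [8.54,5.2,0,-0.88,0],
    [8.54,5.4,0,-0.86,0],
    [8.54,5.6,0,-0.83,0],
    [8.54,5.8,0,-0.8,0],
    [8.54,6.0,0,-0.75,0]
  ]
}}

```text
time: 13.95
tool_pos: [0.5342, 0.1102, 0.0798]
tcp_rot: [-2.197, -2.245, -0.0]
wrist_force: [-0.3, -0.1, 0.4]
width: 0.997
grip_force: 0.0
```

```bash
python3 look.py
```

```text
13.95 [0.5342 0.1102 0.0798] [-0.3  -0.08  0.42]
2785 ((527.3421020507812, 177.24459838867188), (131.72914123535156, 82.27741241455078), 1.4654381275177002) zmax 0.14429016234823216
centre y,z,yaw deg 0.1757 0.0974 1.68 mill x -17.8 gap y 0.06550408368773551
```

Call:
{"name": "step_arm", "arguments": {
  "motion": [
    [8.54,0.3,0,0,0],
    [8.54,0.6,0,0,0],
    [8.54,0.9,0,0,0],
    [8.54,1.1,0,0,0],
    [8.54,1.2,0,0,0],
    [8.54,1.2,0,0,0],
    [8.54,1.2,0,0,0],
    [8.54,1.2,0,0,0],
    [8.54,1.2,0,0,0],
    [8.54,1.2,0,0,0]
  ]
}}

```text
time: 15.0
tool_pos: [0.5341, 0.1218, 0.08]
tcp_rot: [-2.197, -2.245, -0.0]
wrist_force: [-0.1, -0.4, 0.5]
width: 0.999
grip_force: 0.0
```

```bash
python3 look.py a7.png 215 220
```

```text
15.0 [0.5341 0.1218 0.08  ] [-0.07 -0.36  0.48]
2484 ((525.6301879882812, 198.83253479003906), (132.04566955566406, 75.08976745605469), 1.1511598825454712) zmax 0.1347391465271507
centre y,z,yaw deg 0.1976 0.0879 1.39 mill x 4.1 gap y 0.0757970253638013
```

View pics/a7.png

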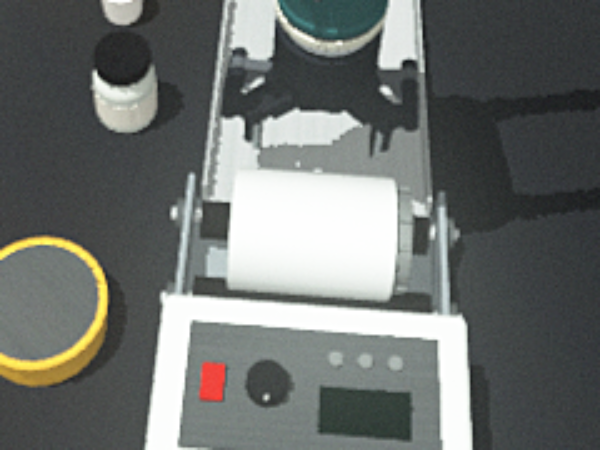

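The jar (315,235) lies square in the trough between the rollers at centre height 88 mm, and the fingers are clear of it. I back away and check that it stays still.

Call:
{"name": "step_arm", "arguments": {
  "motion": [
    [8.54,-1,0,-0.3,0],
    [8.54,-3,0,-0.5,0],
    [8.54,-5.5,0,-1,0],
    [8.54,-8,0,-3,0],
    [8.54,-10,0,-6,0],
    [8.54,-10,0,-10,0],
    [8.54,-10,0,-13,0],
    [8.54,-10,0,-14,0],
    [8.54,-10,0,-14,0],
    [8.54,-10,0,-14,0],
    [8.54,-10,0,-14,0],
    [8.54,-10,0,-14,0]
  ]
}}

```text
time: 16.25
tool_pos: [0.535, 0.022, 0.2178]
tcp_rot: [-2.195, -2.244, 0.004]
wrist_force: [-0.1, 0.3, 0.3]
width: 1.002
grip_force: 0.0
```

```bash
sed -i 's/^T=s\["tool_pos"\]; yc.*/T=np.array([.534,.14,.068]); yc=.196/' look.py; python3 look.py f.png 215 220; python3 look.py
```

```text
16.25 [0.535  0.022  0.2178] [-0.07  0.33  0.34]
2965 ((525.5993041992188, 199.38446044921875), (132.11135864257812, 82.05559539794922), 1.3865004777908325) zmax 0.13461738549768495
centre y,z,yaw deg 0.1975 0.0878 1.77 mill x 4.0 gap y 0.05754515228707549
16.3 [0.5352 0.022  0.2182] [-0.2  -0.51  0.02]
2980 ((525.4000244140625, 200.66632080078125), (132.04824829101562, 82.45076751708984), 0.6605884432792664) zmax 0.13445478921975662
centre y,z,yaw deg 0.1975 0.0878 1.61 mill x 4.0 gap y 0.057547800637647584
```

View pics/f.png

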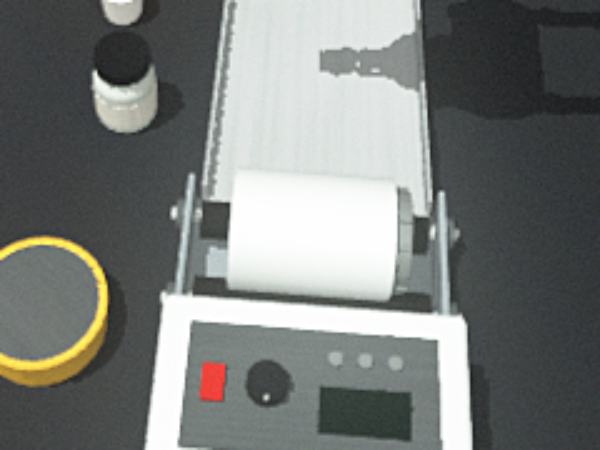

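The jar (315,235) is unchanged, still and square on both rollers, and the bottle and sieve have not moved. I am handing it in.

```bash
python3 -c "
from workcell import bot
print(bot.finish_job())"
```

```text
the job is handed in; nothing more can be done
None
```

The jar was rolled up the ramp and over the front roller, and now lies square and still in the trough with the gripper clear of it; the job was handed in at about 16 s of the 40 s allowed.

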